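# Lay the slate and find the heaviest tin

### The job

Slide the slate tile along the shelf, without picking it up, until it lies centred on the green mat with its long side along the mat's, and let go of it. Then heft the three closed tins one after another, from the left one to the right one as the robot sees them (left is +y), lifting each clear of the shelf and keeping it upright, and do not disturb the remote control or the things on the turntable. Finish while holding the heaviest tin in the gripper, still and upright about 10 cm above the slate tile, ready to be opened over it, with the other two tins standing on the shelf.

Things in the scene. Friction and masses are not known exactly. Their poses are not given: they have to be found in the camera images.
- tile: dark slate tile, 90 mm long (its x) x 60 mm wide (its y) x 14 mm thick, 0.2 kg, lying flat and loose on the shelf; origin at the centre of its underside, z up
- mat: thin green mat, 120 mm long (its x) x 90 mm wide (its y), fixed flat on the shelf; 1 mm thick and no obstacle: the tile slides over its edge freely and still lies at shelf height; origin at its centre on the shelf; the tile's long side goes along its long side
- tin_left: the left of three identical closed square tins, blue with brass-coloured lid rim, 56 x 56 mm, 76 mm tall, standing upright in a rough row with the left one at larger y and the right one at smaller y; lid fixed shut; origin at the centre of the underside, z up, x and y square to the sides. Two of the tins weigh 0.22 to 0.26 kg with their contents and one weighs 0.46 to 0.58 kg; which one is heavy changes and cannot be seen. The contents may shift by about 3 mm inside
- tin_middle: the middle of three identical closed square tins, blue with brass-coloured lid rim, 56 x 56 mm, 76 mm tall, standing upright in a rough row with the left one at larger y and the right one at smaller y; lid fixed shut; origin at the centre of the underside, z up, x and y square to the sides. Two of the tins weigh 0.22 to 0.26 kg with their contents and one weighs 0.46 to 0.58 kg; which one is heavy changes and cannot be seen. The contents may shift by about 3 mm inside
- tin_right: the right of three identical closed square tins, blue with brass-coloured lid rim, 56 x 56 mm, 76 mm tall, standing upright in a rough row with the left one at larger y and the right one at smaller y; lid fixed shut; origin at the centre of the underside, z up, x and y square to the sides. Two of the tins weigh 0.22 to 0.26 kg with their contents and one weighs 0.46 to 0.58 kg; which one is heavy changes and cannot be seen. The contents may shift by about 3 mm inside
- table: the glossy white melamine shelf that everything stands on, its top at height 0
- vase: red ceramic vase, 72 mm across, 130 mm tall, standing on the turntable; not to be disturbed; origin at the centre of its underside
- paperweight: green glass dome paperweight, 68 mm across, 43 mm tall, on the turntable; not to be disturbed; origin at the centre of its underside
- elephant: wooden elephant figurine, about 100 mm long, 72 mm tall, on the turntable; not to be disturbed; origin at the centre of its underside
- keyring: chrome ring of 36 mm with two keys, lying on the turntable; not to be disturbed; origin at the centre of its underside
- remote: black remote control, 45 x 160 x 18 mm, lying on the shelf beyond the mat; not to be disturbed; origin at the centre of its underside
- turntable: white plastic turntable, 250 mm across, top 24 mm above the shelf, at the back; its base is fixed and its disc turns freely; carries vase, paperweight, elephant and keyring; a clear acrylic box 146 x 186 mm, 87 mm tall, stands beside it at larger y; origin at the centre of its underside
There are look-alikes about, which are no part of the job. Leave any purple or red look-alike of the tin_left alone. Leave any purple look-alike of the tin_right alone.

How it is judged:
On the way, in this order (a step that is already met when the one before it is completed fails the run):
1. the tile lies centred and square on the mat and is let go (horizontal distance between tile and mat below 0.018 m and angle between the x axis of tile and the x axis of mat, either way round below 0.2 rad and height (world z) of tile below 0.004 m and contact force between the fingers and tile below 0.2 N and linear speed of tile below 0.01 m/s), for 0.2 s.
2. the left tin is lifted clear of the shelf in the gripper (height (world z) of tin_left above 0.02 m and contact force between the fingers and tin_left above 1 N), for 0.2 s.
3. the middle tin is lifted clear of the shelf in the gripper (height (world z) of tin_middle above 0.02 m and contact force between the fingers and tin_middle above 1 N), for 0.2 s.
4. the right tin is lifted clear of the shelf in the gripper (height (world z) of tin_right above 0.02 m and contact force between the fingers and tin_right above 1 N), for 0.2 s.
At the end, for the whole second after the job is handed in: Heaviest tin in the fingers only, upright (0.25 rad), still, underside over 60 mm up, within 40 mm of above the tile; other two upright on the shelf, untouched, each pressing on it with 1 to 3.5 N (only light ones do); tile flat, released, within 18 mm and 0.2 rad of the mat (horizontal distance between tile and mat below 0.018 m and angle between the x axis of tile and the x axis of mat, either way round below 0.2 rad and height (world z) of tile below 0.004 m and contact force between the fingers and tile below 0.2 N and ((height (world z) of tin_left above 0.06 m and horizontal distance between tin_left and tile below 0.04 m and angle between tin_left's own z axis and vertical below 0.25 rad and linear speed of tin_left below 0.04 m/s and contact force between the fingers and tin_left above 1 N and contact force between tin_left and tile below 0.1 N and height (world z) of each of tin_middle, tin_right below 0.006 m and angle between each of tin_middle, tin_right's own z axis and vertical below 0.1 rad and contact force between tin_middle and table between 1 and 3.5 N and contact force between each of the arm, the fingers and tin_middle below 0.2 N and contact force between tin_left and tin_middle below 0.1 N and contact force between tin_right and table between 1 and 3.5 N and contact force between each of the arm, the fingers and tin_right below 0.2 N and contact force between tin_left and tin_right below 0.1 N) or (height (world z) of tin_middle above 0.06 m and horizontal distance between tin_middle and tile below 0.04 m and angle between tin_middle's own z axis and vertical below 0.25 rad and linear speed of tin_middle below 0.04 m/s and contact force between the fingers and tin_middle above 1 N and contact force between tin_middle and tile below 0.1 N and height (world z) of each of tin_left, tin_right below 0.006 m and angle between each of tin_left, tin_right's own z axis and vertical below 0.1 rad and contact force between tin_left and table between 1 and 3.5 N and contact force between each of the arm, the fingers and tin_left below 0.2 N and contact force between tin_middle and tin_left below 0.1 N and contact force between tin_right and table between 1 and 3.5 N and contact force between each of the arm, the fingers and tin_right below 0.2 N and contact force between tin_middle and tin_right below 0.1 N) or (height (world z) of tin_right above 0.06 m and horizontal distance between tin_right and tile below 0.04 m and angle between tin_right's own z axis and vertical below 0.25 rad and linear speed of tin_right below 0.04 m/s and contact force between the fingers and tin_right above 1 N and contact force between tin_right and tile below 0.1 N and height (world z) of each of tin_left, tin_middle below 0.006 m and angle between each of tin_left, tin_middle's own z axis and vertical below 0.1 rad and contact force between tin_left and table between 1 and 3.5 N and contact force between each of the arm, the fingers and tin_left below 0.2 N and contact force between tin_right and tin_left below 0.1 N and contact force between tin_middle and table between 1 and 3.5 N and contact force between each of the arm, the fingers and tin_middle below 0.2 N and contact force between tin_right and tin_middle below 0.1 N))); the arm keeps its last pose, push and grip.
It fails at once if the tile is lifted instead of slid (height (world z) of tile above 0.012 m).
It fails at once if a tin is tipped over (angle between any of tin_left, tin_middle, tin_right's own z axis and vertical above 0.5 rad).
It fails at once if the remote control or a thing on the turntable is shifted by over 30 mm (distance of any of vase, paperweight, elephant, keyring, remote from where it was at the start of the episode above 0.03 m).
It also fails if it takes over 72 s, if anything falls off the work surface, if the arm or the gripper's body presses on something with over 40 N, if the wrist force passes 120 N, or if a joint passes its speed limit or range.

### The arm

A 7-joint arm with a two-finger parallel gripper is mounted at the origin on the work surface. World frame = base frame: x ahead of the robot, y to its left, z up, the work surface at z = 0. Lengths are in m, angles in rad, forces in N, time in s.
With the tool pointing down it reaches from about 0.4 to 0.85 m from the base axis. Payload 10.4 kg.
Tool frame: the origin (TCP) lies on the centre line of the jaws, within the pads' length; the fingertips stand 8 mm ahead of it and the grasp point (between the pads) lies 11 mm behind it; z points along the fingers, y is the direction in which the jaws open and shut (so a half turn about z gives the same grasp; the last joint's range is limited). The gripper opens to 85 mm and grips with 20 to 120 N. Pads are 22 mm wide; open, the fingers measure 114 mm over their backs; the gripper's body (76 mm by 85 mm) begins 54 mm behind the grasp point. The pads swing forward as they close: fully open they stand 13 mm farther back than shut.
Start: joints at [-0.023, 0.332, -0.065, 1.46, 0.022, 1.35, -0.088], TCP at [0.625, 0, 0.239] pointing down, gripper open.
Joint ranges: [-2.6, 2.6], [-0.5, 2.12], [-1.47, 1.34], [0.16, 2.42], [-1.27, 4.41], [0.06, 2.06], [-2.6, 2.6]. Speed limits (rad/s): [2.22, 2.22, 2.79, 2.79, 3.14, 3.14, 3.14].

### API

Orientations are given as a unit quaternion [x, y, z, w].
In Python, from workcell import manip gives the robot as it stands.
- The arm moves only by the tool arm_command, never from a script. Its argument "targets" is text: rows parted by semicolons, each of 6 numbers parted by spaces: the shift along the tool's x, y, z in mm, then the turn, a rotation vector about the tool's x, y, z in rad. A call has 1 to 5 rows; each row shifts and turns the commanded pose from where the row before left it, along the tool's axes as they then stand; what a row does not reach is not made up. A row lasts 1/8 s, in which the tool goes at most 62.5 mm and 10.7 degrees, less where a joint would pass 70% of its speed; a pose out of reach is approached as far as the arm can. A call is refused whole if a number of a shift passes 62.5 or a number of a turn 0.188, either way. A call with a gripper value outside its range is refused whole. "grip" is the finger opening in mm, from 0 to 85.4, set as the call begins (left out, the last holds). The fingers move at their own pace and stop on an object; "squeeze" is the grip in N (left out, the last holds). Time passes only in rows, so rows that do not move let the fingers close. It gives the time, the measured TCP pose, the force and the opening at its end, in the units of the state.
- manip.get_obs(): the state, without advancing time (a new reading comes with each control period).
- manip.camera(name): name is "scene" or "side" or "wrist"; returns a dict with "frame" (420x560x3 uint8, red, green, blue), "vertical_fov" (degrees; the focal length in pixels is half the picture's height over the tangent of half this angle, whatever the lens; pixels are square), "cx", "cy" (the principal point, pixels), "rvec" (rotation vector, rad) and "tvec" (3), from world to camera coordinates, as OpenCV has them. Camera axes: x right, y down, z forward; pixel columns grow to the right and rows downward; lengths in m; the calibration is good to about 2 mm. A picture is of the moment at which its call begins. There is no depth.
- manip.hand_in(): hands the job in, once; it reports no verdict.
Trained networks look in a picture, given as the dict that the camera call returned (one of the last four; its "shot" number tells which), for a name from the list of things; names that differ only in an ending like _2 or _b are one class to them, and where a whole thing is asked for, a point or a joint stands for the part that bears it (a point fixed in the world has none). Each returns a list of dicts, best first, with "p" (0 to 1); they miss things now and then, are a little off and sometimes report something else, mostly with a low value. They report only what shows in the picture. A call takes as long as a camera call. They do not tell look-alikes from the thing itself.
- manip.search_frame(picture, name): "xyz" ([x, y, z] in m, in the coordinates of the camera as it stood for that picture, good to about 4 mm: the middle of the surface that is visible of it).
The state is a dict: "clock": time; "joint_pos": joint angles; "joint_velocities": joint speeds; "tau": joint torques, N m; "position": TCP position; "ee_rot": TCP orientation; "ft_force": force on the tool from outside, world axes, zero at the start; "torque": the same for the moment, N m; "grip_width": opening from 0.0 (shut) to 1.0 (fully open).
Only numpy, scipy, OpenCV 4.12 (cv2) and the standard library are available. Lean on these libraries where they do the work, as an engineer would, in place of code of your own. Each camera call takes 0.05 s, during which the arm holds its last target.

## Working session

There is one attempt and no reset: what is moved stays moved. The work goes in short steps, Python scripts to look and compute and a tool call to move; the robot and the scene stay as the last step left them, time stands still between calls to the robot, and variables do not carry over. Pictures are saved under pics/ and viewed, and the job is handed in when it is done.

Besides the shell and the picture viewer there is one more tool, called after "Emit:" in YAML: its name, and indented under it one key for each argument. arm_command: Moves the arm, as the interface text tells. Its arguments: {"type":"object","properties":{"targets":{"type":"string"},"grip":{"type":"number"},"squeeze":{"type":"number"}},"required":["targets"]}

```bash
ls; mkdir -p pics; cat > h.py <<'E'
import numpy as np, cv2, pickle
from workcell import manip
def cam(n):
    c=manip.camera(n); return c
def K(c):
    h=c["frame"].shape[0]; f=h/2/np.tan(np.radians(c["vertical_fov"])/2)
    return np.array([[f,0,c["cx"]],[0,f,c["cy"]],[0,0,1]])
def ray(c,u,v,z=0.):
    R,_=cv2.Rodrigues(np.array(c["rvec"],float)); t=np.array(c["tvec"],float)
    d=R.T@np.linalg.inv(K(c))@np.array([u,v,1.]); o=-R.T@t
    return o+d*(z-o[2])/d[2]
def proj(c,P):
    p,_=cv2.projectPoints(np.array(P,float).reshape(-1,3),np.array(c["rvec"],float),np.array(c["tvec"],float),K(c),None); return p[:,0]
def c2w(c,x):
    R,_=cv2.Rodrigues(np.array(c["rvec"],float)); return R.T@(np.array(x)-np.array(c["tvec"]))
def save(c,n): cv2.imwrite("pics/"+n,c["frame"][:,:,::-1])
E
python3 - <<'E'
from h import *
np.set_printoptions(precision=3,suppress=True)
print(manip.get_obs())
for n in ["scene","side","wrist"]:
    c=cam(n); save(c,n+"0.png"); print(n,c["vertical_fov"],c["cx"],c["cy"],c["rvec"],c["tvec"],[k for k in c])
    if n!="wrist":
        for o in ["tile","mat","tin_left","remote","turntable"]:
            for r in manip.search_frame(c,o): print(o,round(r["p"],2),c2w(c,r["xyz"]))
E
```

```text
pics
{'clock': 0.0, 'joint_pos': array([-0.023,  0.333, -0.065,  1.461,  0.022,  1.35 , -0.088]), 'joint_velocities': array([ 0.001,  0.   ,  0.001, -0.001,  0.   , -0.001,  0.   ]), 'tau': array([  0.   , -62.545,   0.05 , -39.161,   0.016,   0.01 ,  -0.   ]), 'position': array([0.625, 0.   , 0.239]), 'ee_rot': array([ 0.707,  0.707, -0.001, -0.   ]), 'ft_force': array([-0.732, -0.402, -0.422]), 'torque': array([ 0.006, -0.008, -0.001]), 'grip_width': 1.002848274610814}
scene 50.41383558247897 282.4946453848496 209.1225539826037 [ 2.279  1.329 -0.39 ] [-0.328 -0.401  1.258] ['frame', 'vertical_fov', 'cx', 'cy', 'rvec', 'tvec', 'shot']
tile 0.84 [ 0.509 -0.125  0.01 ]
tile 0.5 [ 0.81  -0.079  0.115]
mat 0.86 [ 0.505 -0.313  0.001]
tin_left 0.83 [0.498 0.399 0.066]
tin_left 0.79 [0.68  0.372 0.062]
tin_left 0.74 [0.573 0.316 0.064]
tin_left 0.29 [ 0.77  -0.142  0.067]
remote 0.57 [ 0.728 -0.341  0.021]
turntable 0.79 [ 0.81  -0.08   0.025]
turntable 0.15 [ 0.572 -0.059  0.003]
side 44.03173051192766 288.7580389718127 214.75368105516546 [ 2.069 -0.588  0.348] [-0.472  0.202  1.003] ['frame', 'vertical_fov', 'cx', 'cy', 'rvec', 'tvec', 'shot']
mat 0.82 [ 0.496 -0.309  0.004]
tin_left 0.87 [0.548 0.307 0.061]
tin_left 0.86 [0.477 0.386 0.049]
tin_left 0.66 [0.653 0.367 0.053]
remote 0.87 [ 0.709 -0.351  0.021]
remote 0.63 [0.517 0.025 0.058]
turntable 0.85 [ 0.735 -0.092  0.025]
wrist 61.07299537875315 274.114124500417 211.4397708464946 [-2.861 -0.    -0.002] [-0.626 -0.035  0.378] ['frame', 'vertical_fov', 'cx', 'cy', 'rvec', 'tvec', 'shot']
```

View pics/scene0.png

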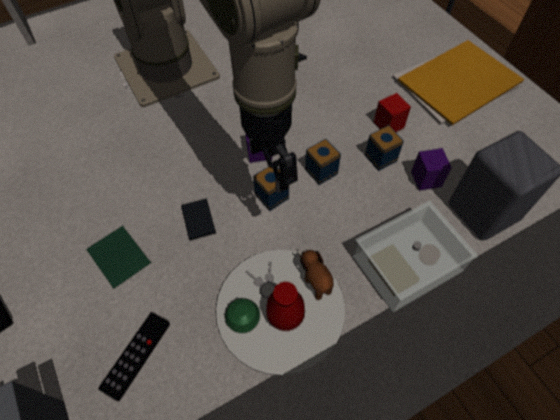

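View pics/side0.png

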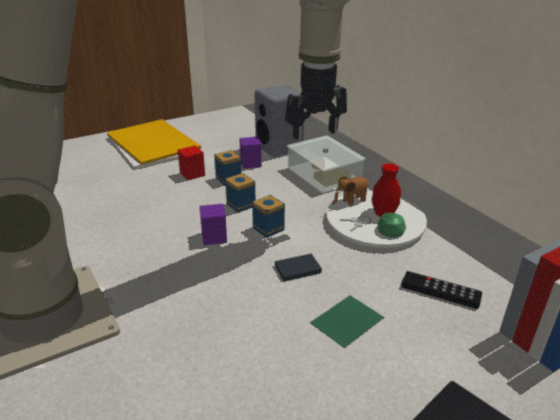

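View pics/wrist0.png

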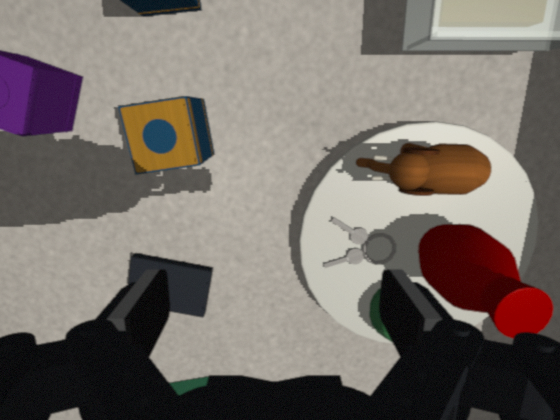

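The scene view shows three blue tins with brass lids near (272,187), (322,160) and (384,147), the tile at (198,219) and the mat at (119,257). Purple and red look-alikes stand next to the tins. Next I measure outlines by colour.

```bash
cat > meas.py <<'E'
from h import *
np.set_printoptions(precision=4,suppress=True)
def blobs(c,kind,z,amin=150):
    f=c["frame"]; hsv=cv2.cvtColor(f,cv2.COLOR_RGB2HSV)
    if kind=="lid": m=cv2.inRange(hsv,(10,100,60),(24,255,255))
    if kind=="mat": m=cv2.inRange(hsv,(65,80,25),(95,255,140))
    if kind=="tile": m=cv2.inRange(hsv,(90,15,5),(130,170,75))
    m=cv2.morphologyEx(m,cv2.MORPH_CLOSE,np.ones((5,5)))
    cs,_=cv2.findContours(m,cv2.RETR_EXTERNAL,cv2.CHAIN_APPROX_NONE)
    out=[]
    for k in cs:
        if cv2.contourArea(k)<amin: continue
        w=np.array([ray(c,u,v,z)[:2] for u,v in k[:,0]],np.float32)
        (cx,cy),(a,b),th=cv2.minAreaRect(w*1000)
        out.append((cx,cy,a,b,th,k[:,0].mean(0)))
    return out
E
python3 - <<'E'
from meas import *
for n in ["scene","side","wrist"]:
    c=cam(n)
    for k,z in [("lid",.076),("mat",.001),("tile",.014)]:
        for b in blobs(c,k,z): 
            if max(b[2:4])<160: print(n,k,np.round(b[:5],1),b[5])
E
```

```text
scene lid [769.5  23.9  35.   89.9  76.6] [318.4717 271.9057]
scene lid [533.6  42.6  53.5  43.1   9.6] [266.1449 178.5362]
scene lid [529.7 183.1  56.3  53.3   6.1] [323.7183 152.0423]
scene lid [564.7 329.9  55.7  55.8   3.9] [386.1324 138.0147]
scene mat [ 747.6 -135.8   63.3   64.5   60.5] [242.0619 314.9794]
scene mat [ 502.5 -307.3  114.9   86.5   11.2] [117.8082 256.8767]
scene tile [ 709.1 -525.7  131.6   60.5   60.6] [ 29.4975 404.2335]
scene tile [ 721.6 -342.3   45.   155.4   34.4] [135.6059 354.0235]
scene tile [ 510.5 -124.2   55.9   89.9   78.1] [197.8018 219.036 ]
scene tile [531.6 180.3  81.4  81.   53.7] [321.1121 168.4673]
scene tile [566.4 330.2  82.5  85.4  46.2] [381.6055 154.1193]
side lid [525.8  43.   60.6  65.2   8. ] [268.0152 204.3182]
side lid [744.3  -2.1 148.1  72.2  49.7] [352.6733 189.604 ]
side lid [520.8 178.8  60.4  67.9   5.9] [239.5167 181.3   ]
side lid [557.9 323.3  61.6  67.1   1.2] [227.283  156.7925]
side mat [ 499.1 -306.   115.8   86.7   11.3] [346.7518 320.5319]
side mat [805.2 -93.1 105.5  62.4  49.3] [391.4247 225.2329]
side tile [ 524.6 -556.5   67.8  144.7   58.4] [459.4908 408.8853]
side tile [ 711.3 -346.7   56.3  153.4   32.9] [444.71   290.6926]
side tile [ 499.  -129.2   67.4   90.5   77.9] [296.9905 267.0095]
wrist lid [766.5  21.7  81.9  41.5   1.7] [439.0447 169.2114]
wrist lid [533.3  49.7  57.1  53.1   8.2] [161.5875 134.284 ]
wrist mat [ 519.8 -266.    50.9   20.6   16.4] [189.4535 384.5581]
wrist mat [ 750.  -167.1   18.1   69.2   16.4] [378.8148 315.7222]
wrist tile [552.1  51.2  14.   63.5   8.3] [199.0559 128.0373]
wrist tile [523.  158.6  71.4  12.1   0. ] [161.4327   5.6199]
```

```bash
cat >> h.py <<'E'
from scipy.spatial.transform import Rotation as Ro
def goto(x,y,z,yawdeg):
    """yaw = world direction of tool y (deg). prints tool-frame shift mm, and rotvec"""
    o=manip.get_obs(); R=Ro.from_quat(o["ee_rot"]); p=np.array(o["position"])
    yr=np.radians(yawdeg); Y=np.array([np.cos(yr),np.sin(yr),0]); Z=np.array([0,0,-1.]); X=np.cross(Y,Z)
    G=Ro.from_matrix(np.stack([X,Y,Z],1))
    d=R.inv().apply(np.array([x,y,z])-p)*1000
    print("t",round(o["clock"],2),"pos",p.round(4),"F",np.round(o["ft_force"],2),"grip",round(o["grip_width"],3),"shift",d.round(1),"rot",(R.inv()*G).as_rotvec().round(3))
E
python3 -c "
from h import *
goto(.508,-.125,.15,-102)"
```

```text
t 0.8 pos [0.625  0.     0.2394] F [-0.8   0.04  0.58] grip 1.004 shift [-125.  -117.    89.3] rot [ 0.   -0.    1.78]
```

Emit:
arm_command:
  targets: "-25 -23.4 18 0 0 0.18;-22 -25.7 18 0 0 0.18;-18 -29 18 0 0 0.18;-13 -32 18 0 0 0.18;-7 -34 17 0 0 0.18"
  grip: 76
  squeeze: 25

```text
clock: 1.42
position: [0.4734, -0.0268, 0.1499]
ee_rot: [0.946, 0.325, 0.0, 0.0]
ft_force: [0.2, 1.2, -0.7]
grip_width: 0.891
```

Emit:
arm_command:
  targets: "0 0 0 0 0 0.176;0 0 0 0 0 0.176;0 0 0 0 0 0.176;0 0 0 0 0 0.176;0 0 0 0 0 0.176"

```text
clock: 2.05
position: [0.4747, -0.0262, 0.1505]
ee_rot: [0.994, -0.107, 0.0, -0.0]
ft_force: [0.7, -0.5, -0.1]
grip_width: 0.891
```

```bash
python3 - <<'E'
from meas import *
goto(.508,-.125,.15,-102)
c=cam("wrist");save(c,"w1.png")
for k,z in [("lid",.076),("mat",.001),("tile",.014)]:
    for b in blobs(c,k,z): print(k,np.round(b[:5],1),b[5])
E
```

```text
t 2.05 pos [ 0.4747 -0.0262  0.1505] F [ 0.67 -0.48 -0.13] grip 0.891 shift [53.6 89.4  0.5] rot [-0.    -0.    -0.006]
lid [532.1  47.   53.   57.    7.8] [132.8176 159.4529]
tile [343.   -2.2 530.7 157.1  77.7] [275.7755 362.0821]
tile [520.2 162.5  41.   74.6  65.8] [ 18.4762 192.2771]
tile [534.3  29.3  70.4  20.8   8. ] [181.7386 139.3333]
tile [ 505.6 -120.7   59.3   87.2   77.9] [390.487  133.2591]
```

View pics/w1.png

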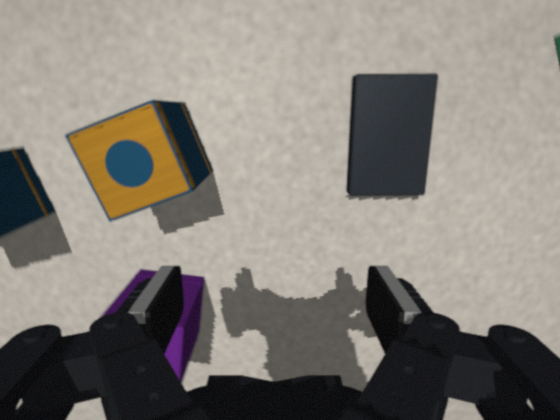

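The wrist view shows the tile at (392,133), parallel to the fingers. The purple look-alike sits below the left finger at (160,320), so I keep height until I am clear of it.

Emit:
arm_command:
  targets: "26 44 0 0 0 -0.003;26 43 0 0 0 -0.003;0 0 40 0 0 0;0 0 40 0 0 0;0 0 25 0 0 0"

```text
clock: 2.72
position: [0.5068, -0.122, 0.0436]
ee_rot: [0.995, -0.1, -0.001, -0.0]
ft_force: [0.2, -0.2, -0.1]
grip_width: 0.886
```

```bash
python3 - <<'E'
from meas import *
goto(.507,-.122,.02,-102)
c=cam("side");save(c,"s1.png")
cv2.imwrite("pics/s1z.png",cv2.resize(c["frame"][180:330,220:420,::-1],(800,600),interpolation=2))
c=cam("wrist");save(c,"w2.png")
E
```

```text
t 2.73 pos [ 0.5068 -0.122   0.0436] F [ 0.2  -0.17 -0.08] grip 0.886 shift [ 0.2 -0.1 23.6] rot [0.    0.002 0.009]
```

View pics/s1z.png

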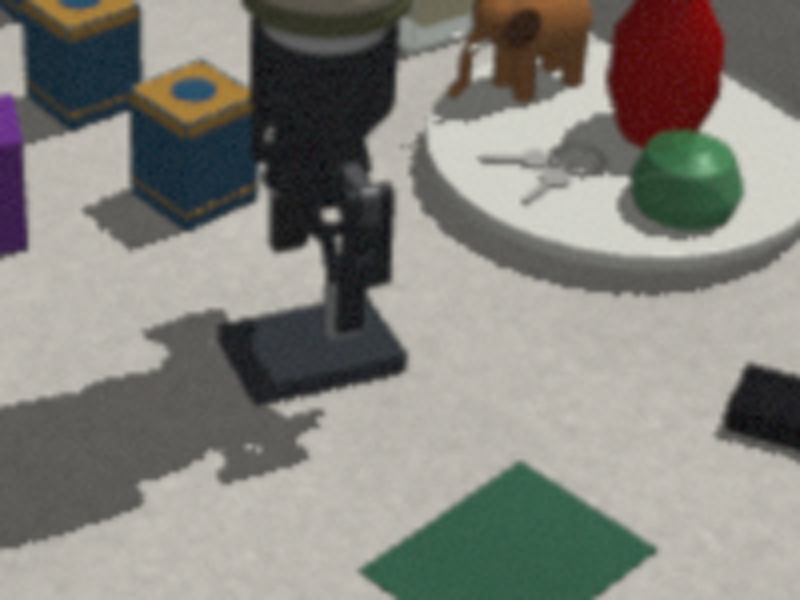

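View pics/w2.png

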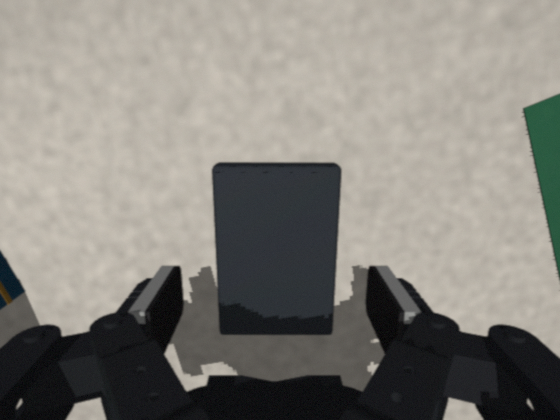

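The tile lies midway between the fingers (columns 215–340) and is square to them. I go down slowly and watch the force.

Emit:
arm_command:
  targets: "0 0 14 0 0 0;0 0 10 0 0 0;0 0 2 0 0 0.005;0 0 2 0 0 0;0 0 2 0 0 0"

```text
clock: 3.45
position: [0.5078, -0.1221, 0.0156]
ee_rot: [0.995, -0.104, 0.0, 0.0]
ft_force: [-0.5, 0.5, 0.1]
grip_width: 0.889
```

Emit:
arm_command:
  targets: "0 0 1 0 0 0;0 0 1 0 0 0"

```text
clock: 3.7
position: [0.5077, -0.1221, 0.0134]
ee_rot: [0.995, -0.104, 0.0, -0.0]
ft_force: [0.7, -0.0, 0.3]
grip_width: 0.888
```

```bash
python3 - <<'E'
from meas import *
goto(.507,-.122,.012,-102)
c=cam("side")
cv2.imwrite("pics/s2z.png",cv2.resize(c["frame"][180:330,220:420,::-1],(800,600),interpolation=2))
E
```

```text
t 3.7 pos [ 0.5077 -0.1221  0.0134] F [ 0.73 -0.01  0.35] grip 0.888 shift [-0.6  0.1  1.4] rot [-0.    -0.     0.001]
```

View pics/s2z.png

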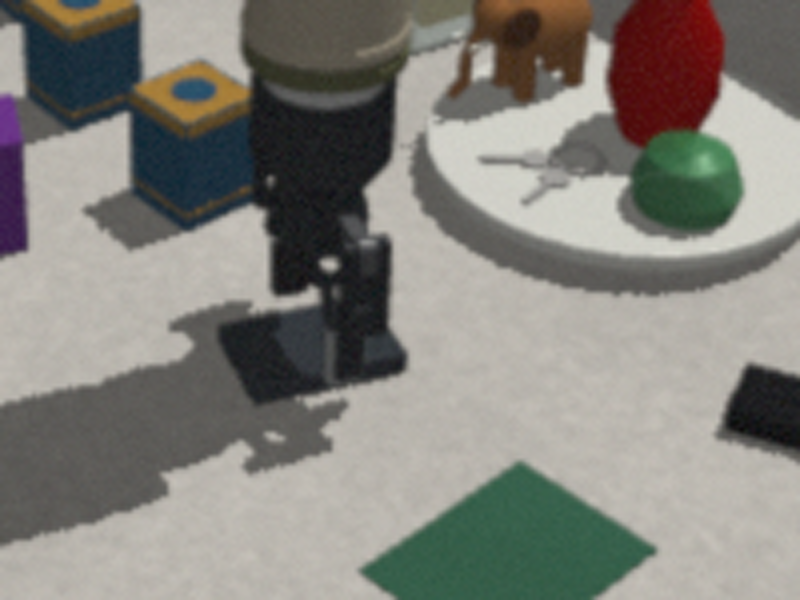

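The near fingertip (340,380) is now beside the tile's edge and below its top. I close here.

Emit:
arm_command:
  targets: "0 0 0 0 0 0;0 0 0 0 0 0;0 0 0 0 0 0;0 0 0 0 0 0"
  grip: 50
  squeeze: 25

```text
clock: 4.25
position: [0.5077, -0.1221, 0.0137]
ee_rot: [0.995, -0.104, 0.0, -0.0]
ft_force: [-3.1, 0.6, 6.0]
grip_width: 0.691
```

```bash
python3 - <<'E'
from meas import *
goto(.502,-.307,.0134,-79)
c=cam("side")
cv2.imwrite("pics/s3z.png",cv2.resize(c["frame"][180:330,220:420,::-1],(800,600),interpolation=2))
c=cam("scene")
print([ (np.round(b[:5],1)) for b in blobs(c,"tile",.014)])
f=c["frame"];hsv=cv2.cvtColor(f,cv2.COLOR_RGB2HSV);m=cv2.inRange(hsv,(65,80,25),(95,255,140));m[:,:60]=0;m[:,180:]=0
k=max(cv2.findContours(m,0,1)[0],key=cv2.contourArea)
w=np.array([ray(c,u,v,.001)[:2] for u,v in k[:,0]],np.float32)*1000
print(cv2.boxPoints(cv2.minAreaRect(w)))
E
```

```text
t 4.25 pos [ 0.5077 -0.1221  0.0137] F [-3.08  0.56  5.98] grip 0.691 shift [ 32.7 182.1   0.3] rot [-0.  -0.  -0.4]
[array([ 709.9, -526.1,  131.6,   58.8,   60.6]), array([ 721.8, -341.9,   42.9,  155.9,   33.5]), array([534.3,  41.8,  84.8,  73. ,  52.2]), array([ 479.9, -119.5,  148.2,  151.6,   82.3]), array([530.2, 180. ,  79.9,  82.7,  51.2]), array([567.7, 329. ,  82.5,  82.9,  46.2]), array([762.4, 522.4, 167.8, 323.6,  14.2])]
[[ 437.6591 -276.0562]
 [ 454.2575 -360.5932]
 [ 567.3444 -338.3892]
 [ 550.746  -253.8522]]
```

View pics/s3z.png

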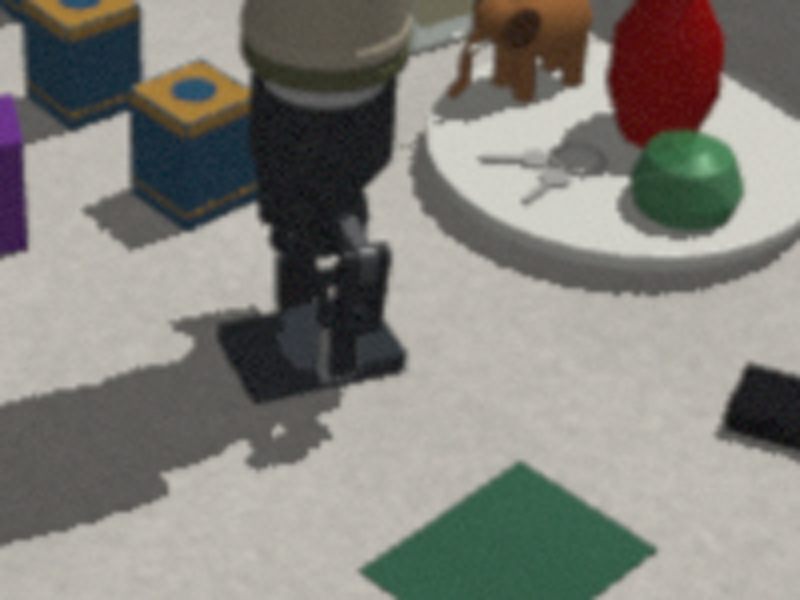

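Gripped at 59 mm, pressing down about 6 N. I ease up 0.5 mm and slide.

Emit:
arm_command:
  targets: "2 14 -0.5 0 0 0;7 40 0 0 0 0;10 54 0 0 0 0;9 50 0 0 0 0;4.7 24 0 0 0 0"

```text
clock: 4.97
position: [0.5005, -0.3108, 0.0137]
ee_rot: [0.994, -0.106, -0.0, 0.001]
ft_force: [-0.4, 4.1, 3.8]
grip_width: 0.686
```

Emit:
arm_command:
  targets: "0 0 0 0 0 -0.13;0 0 0 0 0 -0.14;0 0 0 0 0 -0.13;0 0 0 0 0 0"

```text
clock: 5.48
position: [0.5016, -0.3076, 0.0137]
ee_rot: [0.995, 0.095, -0.0, 0.0]
ft_force: [-0.2, -1.0, 0.7]
grip_width: 0.689
```

```bash
python3 - <<'E'
from meas import *
goto(.502,-.307,.0134,-79)
c=cam("scene");save(c,"sc2.png")
c=cam("side")
cv2.imwrite("pics/s4z.png",cv2.resize(c["frame"][230:380,240:440,::-1],(800,600),interpolation=2))
E
```

```text
t 5.47 pos [ 0.5016 -0.3076  0.0137] F [-0.15 -0.96  0.67] grip 0.689 shift [ 0.5 -0.5  0.3] rot [ 0.     0.    -0.002]
```

View pics/s4z.png

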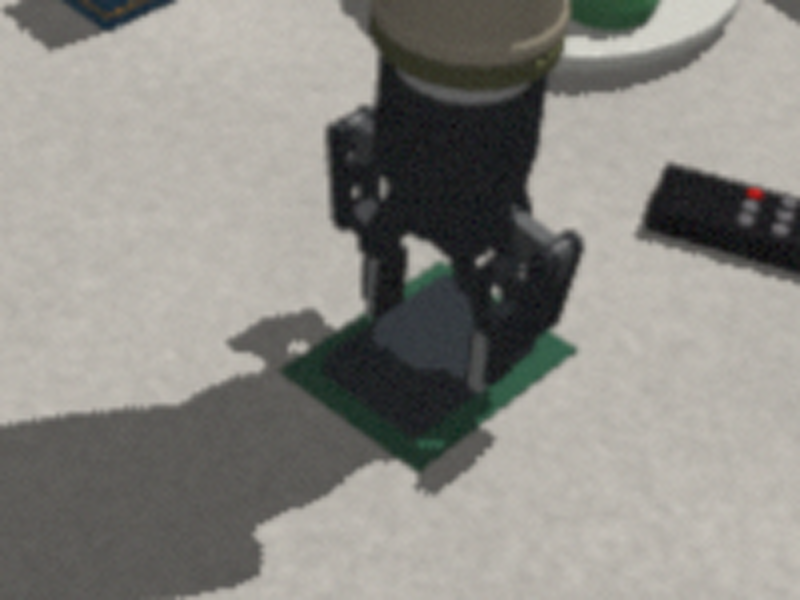

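The tile lies on the mat with a green border all round it. I release it, wait and rise.

Emit:
arm_command:
  targets: "0 0 0 0 0 0;0 0 0 0 0 0;0 0 0 0 0 0;0 0 0 0 0 0"
  grip: 76

```text
clock: 6.08
position: [0.502, -0.3068, 0.0138]
ee_rot: [0.995, 0.096, 0.0, -0.0]
ft_force: [-1.0, -0.4, 0.2]
grip_width: 0.888
```

Emit:
arm_command:
  targets: "0 0 -20 0 0 0;0 0 -50 0 0 0;0 0 -60 0 0 0;0 0 -40 0 0 0;0 0 0 0 0 0"

```text
clock: 6.7
position: [0.5036, -0.308, 0.1891]
ee_rot: [0.995, 0.096, 0.003, 0.002]
ft_force: [1.0, 0.6, -0.7]
grip_width: 0.885
```

```bash
python3 - <<'E'
from meas import *
goto(.562,.329,.18,0)
c=cam("side")
cv2.imwrite("pics/s5z.png",cv2.resize(c["frame"][230:380,240:440,::-1],(800,600),interpolation=2))
for k,z in (("mat",.001),("tile",.014)):
  for b in blobs(c,k,z): print(k,np.round(b[:5],1))
c=cam("scene")
cv2.imwrite("pics/sc5z.png",cv2.resize(c["frame"][180:330,40:240,::-1],(800,600),interpolation=2))
for k,z in (("mat",.001),("tile",.014)):
  for b in blobs(c,k,z): print(k,np.round(b[:5],1))
E
```

```text
t 6.7 pos [ 0.5036 -0.308   0.1891] F [ 1.01  0.62 -0.67] grip 0.885 shift [ 178.5 -614.3    7.4] rot [ 0.008 -0.002 -1.379]
mat [ 499.1 -306.1  115.8   86.4   11.4]
tile [ 524.8 -555.3   69.9  143.8   58.4]
tile [ 784.1 -550.2  171.8   30.9   33.8]
tile [ 493.4 -312.3   95.7   62.9   11.4]
tile [ 712.2 -345.5   55.   153.9   32.8]
tile [ 836.8 -442.   273.6   26.9   27.5]
tile [553.1 223.6 444.1 124.6  83.4]
tile [823.6  50.1 509.1 187.8  54.2]
tile [914.  618.8 587.7 186.5  59.7]
mat [ 747.6 -135.7   63.3   64.5   60.5]
mat [ 502.4 -307.2  114.5   85.9   11.4]
tile [ 709.6 -525.   133.4   60.5   60.6]
tile [ 753.3 -391.6   45.7   38.3   33. ]
tile [ 712.3 -326.3   44.3  119.3   32.4]
tile [ 505.1 -307.8   94.5   58.7   11.6]
tile [536.   40.6  81.8  74.4  54.2]
tile [531.5 180.1  80.8  81.4  53.5]
tile [ 261.4 -354.8  207.4  198.4   12.6]
tile [566.6 330.   82.5  86.   46.2]
tile [762.7 521.5 169.5 321.9  13.2]
```

View pics/s5z.png

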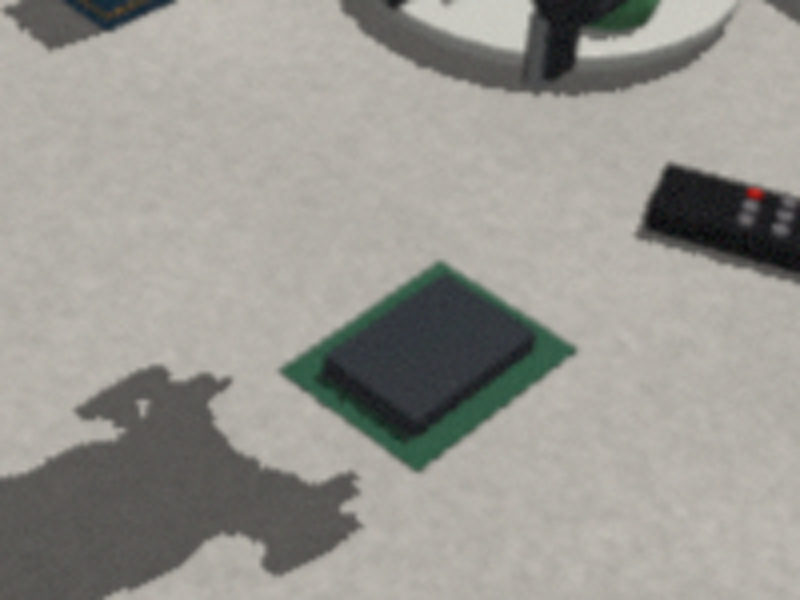

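View pics/sc5z.png

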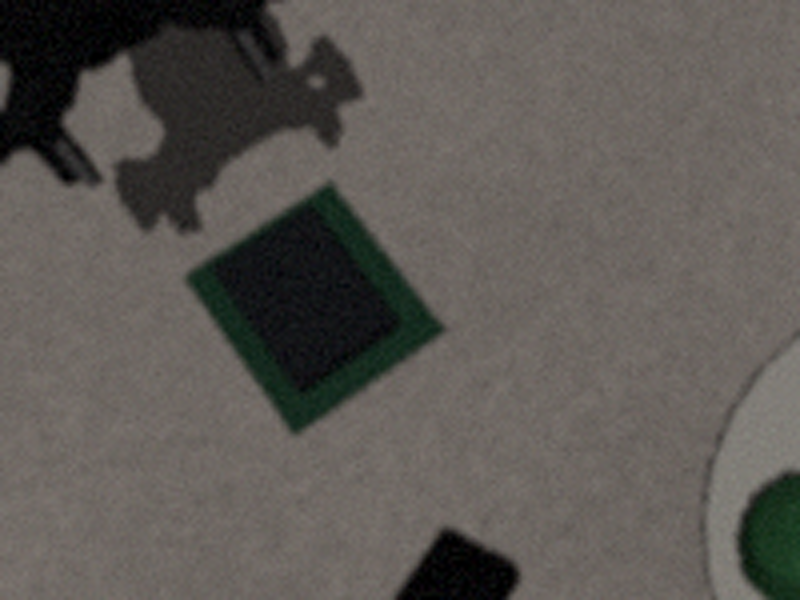

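```bash
python3 - <<'E'
from meas import *
c=cam("side")
P=np.array([[325,362],[447,275],[533,337],[412,428]])/4+[240,230]
w=np.array([ray(c,u,v,.014)*1000 for u,v in P]); print(w,w.mean(0))
P=np.array([[282,371],[440,262],[577,350],[419,470]])/4+[240,230]
w=np.array([ray(c,u,v,.001)*1000 for u,v in P]); print(w,w.mean(0))
c=cam("scene")
P=np.array([[213,268],[315,205],[402,322],[303,391]])/4+[40,180]
w=np.array([ray(c,u,v,.014)*1000 for u,v in P]); print(w,w.mean(0))
P=np.array([[188,275],[332,183],[445,327],[296,434]])/4+[40,180]
w=np.array([ray(c,u,v,.001)*1000 for u,v in P]); print(w,w.mean(0))
E
```

```text
[[ 446.5411 -292.6762   14.    ]
 [ 535.2553 -273.6898   14.    ]
 [ 543.0604 -331.1191   14.    ]
 [ 455.8113 -348.8442   14.    ]] [ 495.167  -311.5823   14.    ]
[[ 433.6115 -276.0825    1.    ]
 [ 548.5315 -252.646     1.    ]
 [ 565.8768 -339.3949    1.    ]
 [ 451.1295 -361.794     1.    ]] [ 499.7873 -307.4794    1.    ]
[[ 465.6261 -344.7864   14.    ]
 [ 455.5289 -285.5622   14.    ]
 [ 544.9801 -268.4462   14.    ]
 [ 556.8692 -325.4757   14.    ]] [ 505.7511 -306.0676   14.    ]
[[ 454.2209 -359.9295    1.    ]
 [ 437.7047 -274.2339    1.    ]
 [ 551.257  -250.7648    1.    ]
 [ 570.4033 -337.9706    1.    ]] [ 503.3965 -305.7247    1.    ]
```

The tile is within about 4 mm and 1° of the mat. Next I locate the look-alikes around the tins.

```bash
python3 - <<'E'
from meas import *
for n in ("scene","side"):
  c=cam(n);hsv=cv2.cvtColor(c["frame"],cv2.COLOR_RGB2HSV)
  for nm,m in (("purple",cv2.inRange(hsv,(130,90,30),(158,255,255))),("red",cv2.inRange(hsv,(0,180,60),(5,255,255)))):
    for k in cv2.findContours(m,0,1)[0]:
      if cv2.contourArea(k)<100: continue
      w=np.array([ray(c,u,v,0)[:2] for u,v in k[:,0]])*1000
      print(n,nm,k[:,0].mean(0).round(),w.min(0).round(),w.max(0).round(), "top",ray(c,*k[:,0].mean(0),.04).round(3))
  for b in blobs(c,"lid",.076): print(n,np.round(b[:5],1),b[5].round())
E
```

```text
scene purple [432. 168.] [595. 354.] [691. 478.] top [0.667 0.392 0.04 ]
scene purple [258. 141.] [305.  51.] [432. 146.] top [0.402 0.084 0.04 ]
scene red [287. 304.] [727. -79.] [814. -18.] top [ 0.785 -0.055  0.04 ]
scene red [397. 109.] [405. 428.] [501. 498.] top [0.481 0.432 0.04 ]
scene [767.3  24.6  34.2  90.5  76.6] [318. 272.]
scene [532.5  47.6  53.7  53.1   9.4] [271. 177.]
scene [528.1 183.4  53.9  52.3   6.1] [323. 152.]
scene [563.7 330.   53.9  53.8  89.4] [386. 137.]
scene [500.3 605.5 192.  257.2   5.5] [461.  80.]
scene [368.8 886.6 171.7 144.2  59.9] [503.   9.]
side purple [213. 224.] [368.  56.] [485. 236.] top [0.399 0.084 0.04 ]
side purple [251. 152.] [635. 361.] [787. 573.] top [0.666 0.388 0.04 ]
side red [536. 299.] [ 733. -541.] [1081. -373.] top [ 0.823 -0.485  0.04 ]
side red [392. 185.] [871. -13.] [1043.  172.] top [0.893 0.011 0.04 ]
side red [191. 162.] [462. 393.] [573. 593.] top [0.484 0.411 0.04 ]
side [525.3  43.   61.5  65.2   8. ] [268. 204.]
side [520.4 178.8  61.2  67.9   5.9] [240. 181.]
side [558.2 323.2  61.1  67.3   1.2] [227. 157.]
side [ 721.5 1632.5 2576.7  688.8   77.3] [125.  80.]
```

Emit:
arm_command:
  targets: "0 -20 0 0 0 0.157;0 -50 0 0 0 0;0 -60 0 0 0 0;0 -60 0 0 0 0;0 -60 0 0 0 0"
  grip: 80

```text
clock: 7.62
position: [0.4894, -0.0555, 0.1833]
ee_rot: [1.0, 0.017, -0.0, 0.0]
ft_force: [0.8, 0.0, 0.7]
grip_width: 0.938
```

Emit:
arm_command:
  targets: "0 -60 0 0 0 0;0 -60 0 0 0 0;0 -60 0 0 0 0;0 -60 0 0 0 0;0 -60 0 0 0 0"

```text
clock: 8.25
position: [0.4791, 0.2441, 0.1832]
ee_rot: [1.0, 0.017, -0.0, 0.0]
ft_force: [1.2, -1.6, 0.6]
grip_width: 0.941
```

Emit:
arm_command:
  targets: "0 -50 0 0 0 0;0 -30 0 0 0 0;0 0 0 0 0 0;0 0 0 0 0 0"

```text
clock: 8.75
position: [0.477, 0.3212, 0.1832]
ee_rot: [1.0, 0.017, -0.0, 0.001]
ft_force: [0.7, 0.4, 0.2]
grip_width: 0.938
```

```bash
python3 - <<'E'
from meas import *
goto(.564,.329,.18,-88)
c=cam("wrist");save(c,"w5.png")
for b in blobs(c,"lid",.076): print(np.round(b[:5],1),b[5].round())
E
```

```text
t 8.75 pos [0.477  0.3212 0.1832] F [0.71 0.38 0.17] grip 0.938 shift [87.2 -4.8  3.1] rot [ 0.001  0.001 -0.001]
[527.4 187.8  54.9  57.7   5.6] [476. 145.]
[481.  490.6  44.1 168.2  80. ] [ 17. 194.]
[563.5 331.6  53.   53.    1.2] [263.  81.]
```

View pics/w5.png

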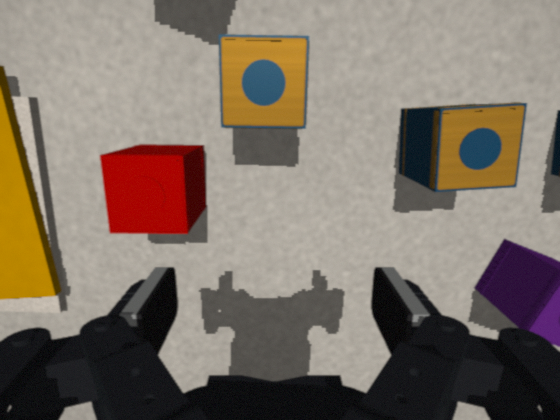

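Emit:
arm_command:
  targets: "45 -3 0 0 0 0;42 -3 0 0 0 0;0 0 40 0 0 0.014;0 0 30 0 0 0;0 0 0 0 0 0"
  grip: 85

```text
clock: 9.43
position: [0.5628, 0.3291, 0.1114]
ee_rot: [1.0, 0.01, -0.002, 0.001]
ft_force: [0.1, -0.4, 0.3]
grip_width: 0.995
```

```bash
python3 - <<'E'
from meas import *
goto(.564,.330,.045,-88.8)
c=cam("wrist");save(c,"w6.png")
for b in blobs(c,"lid",.076): print(np.round(b[:5],1),b[5].round())
E
```

```text
t 9.43 pos [0.5628 0.3291 0.1114] F [ 0.11 -0.4   0.32] grip 0.995 shift [ 1.5 -1.1 66.4] rot [ 0.003  0.004 -0.002]
[534.2 197.8  48.6  43.5   5.6] [515. 296.]
[565.6 331.7  56.3  53.1   1.1] [270. 244.]
```

View pics/w6.png

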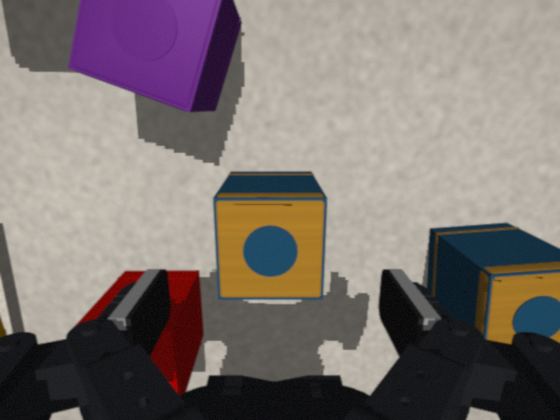

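The tin top is centred at (270,247) between the fingers and square to them, and the red block is clear. I go down and grip.

Emit:
arm_command:
  targets: "1.5 -1 20 0 0 0;0 0 25 0 0 0;0 0 15 0 0 0;0 0 6 0 0 0;0 0 0 0 0 0"

```text
clock: 10.1
position: [0.5653, 0.3326, 0.0481]
ee_rot: [1.0, 0.01, 0.0, -0.0]
ft_force: [-0.1, -0.2, -0.9]
grip_width: 0.996
```

Emit:
arm_command:
  targets: "0 0 0 0 0 0;0 0 0 0 0 0;0 0 0 0 0 0;0 0 0 0 0 0;0 0 0 0 0 0"
  grip: 45
  squeeze: 40

```text
clock: 10.72
position: [0.5657, 0.3326, 0.0488]
ee_rot: [1.0, 0.01, 0.001, -0.0]
ft_force: [0.1, -1.0, 6.5]
grip_width: 0.647
```

```bash
python3 - <<'E'
from meas import *
goto(.564,.330,.045,-88.8); print(manip.get_obs()["torque"],manip.get_obs()["tau"])
E
```

```text
t 10.72 pos [0.5657 0.3326 0.0488] F [ 0.12 -1.03  6.54] grip 0.647 shift [-1.8  2.6  3.8] rot [-0.001 -0.001 -0.   ]
[-0.2971  0.1362  0.0445] [ -0.4457 -68.392   -4.6092 -32.1127  -0.1981  -0.3626   0.0014]
```

Emit:
arm_command:
  targets: "0 0 -15 0 0 0;0 0 -20 0 0 0;0 0 -10 0 0 0;0 0 0 0 0 0;0 0 0 0 0 0"

```text
clock: 11.35
position: [0.5648, 0.3322, 0.0923]
ee_rot: [1.0, 0.01, -0.0, 0.0]
ft_force: [0.5, -0.8, -1.6]
grip_width: 0.653
```

```bash
cat > f.py <<'E'
from meas import *
F=[];T=[]
c=None
for i in range(5):
    c=cam("side"); o=manip.get_obs(); F.append(o["ft_force"]);T.append(o["tau"])
print(np.round(F,2)); print(np.mean(F,0),np.mean(T,0),o["position"],o["grip_width"],o["clock"])
import sys
save(c,sys.argv[1])
E
python3 f.py lift1.png
```

```text
[[-0.27 -0.33 -2.45]
 [-0.39 -0.13 -2.02]
 [-0.07  0.68 -2.13]
 [-0.37 -0.35 -2.06]
 [ 0.35 -0.01 -2.88]]
[-0.1482 -0.0288 -2.3077] [  0.004  -72.4401  -4.4206 -36.7115   0.0122   0.0083  -0.0002] [0.5649 0.3323 0.0923] 0.646966498806971 11.6
```

View pics/lift1.png

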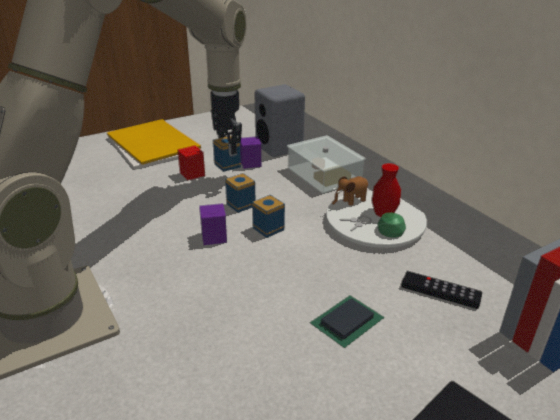

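The left tin is lifted clear of the shelf (side view, (227,155)) and weighs about 2.3 N, so it is a light one. I set it back down.

Emit:
arm_command:
  targets: "0 0 15 0 0 0;0 0 15 0 0 0;0 0 8 0 0 0;0 0 4 0 0 0;0 0 1.5 0 0 0"

```text
clock: 12.22
position: [0.5652, 0.3325, 0.0492]
ee_rot: [1.0, 0.01, 0.0, -0.0]
ft_force: [0.1, -0.4, -2.8]
grip_width: 0.654
```

Emit:
arm_command:
  targets: "0 0 0 0 0 0;0 0 0 0 0 0;0 0 0 0 0 0;0 0 0 0 0 0;0 0 0 0 0 0"
  grip: 85

```text
clock: 12.85
position: [0.5652, 0.3325, 0.0494]
ee_rot: [1.0, 0.01, 0.0, -0.0]
ft_force: [0.9, 1.2, -0.3]
grip_width: 0.995
```

Emit:
arm_command:
  targets: "0 0 -20 0 0 0;0 0 -40 0 0 0;0 0 -40 0 0 0;-35 0 -20 0 0 0;-35 0 0 0 0 0"

```text
clock: 13.48
position: [0.4953, 0.3319, 0.173]
ee_rot: [1.0, 0.01, 0.002, -0.001]
ft_force: [-0.1, 0.1, -0.2]
grip_width: 0.997
```

```bash
python3 - <<'E'
from meas import *
goto(.529,.185,.18,-84)
c=cam("wrist");save(c,"w7.png")
for b in blobs(c,"lid",.076): print(np.round(b[:5],1),b[5].round())
E
```

```text
t 13.47 pos [0.4953 0.3319 0.173 ] F [-0.11  0.1  -0.21] grip 0.997 shift [ 30.7 147.5  -7.3] rot [-0.003 -0.004 -0.084]
[525.5 187.9  53.7  58.    5.8] [496. 176.]
[483.1 494.2  52.1 168.7  79.4] [ 22. 223.]
[561.6 332.9  52.8  53.1   1.2] [276. 115.]
```

View pics/w7.png

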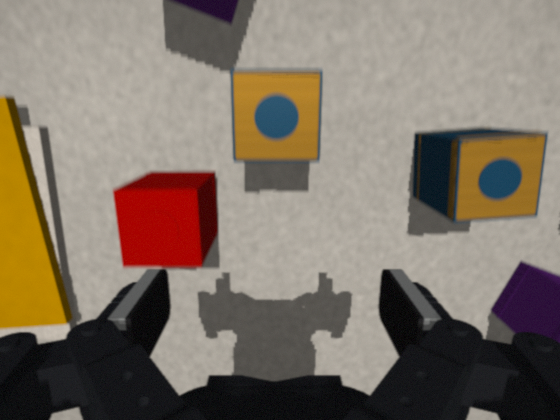

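Emit:
arm_command:
  targets: "-5 25 0 0 0 0;-10 50 0 0 0 -0.04;-7 50 0 0 0 -0.045;0 23 0 0 0 0;0 0 0 0 0 0"

```text
clock: 14.15
position: [0.4809, 0.1808, 0.1708]
ee_rot: [0.999, 0.051, 0.001, 0.0]
ft_force: [0.4, 0.0, -0.4]
grip_width: 0.993
```

```bash
python3 - <<'E'
from meas import *
goto(.529,.184,.11,-84)
c=cam("wrist");save(c,"w8.png")
for b in blobs(c,"lid",.076): print(np.round(b[:5],1),b[5].round())
E
```

```text
t 14.15 pos [0.4809 0.1808 0.1708] F [ 0.45  0.01 -0.38] grip 0.993 shift [48.1  1.7 60.9] rot [ 0.    -0.002 -0.002]
[532.1  52.4  55.1  58.1   8.3] [481. 159.]
[526.6 185.6  53.1  53.1   5.6] [275. 148.]
[562.8 329.3  53.2  56.4   1.2] [44. 63.]
```

View pics/w8.png

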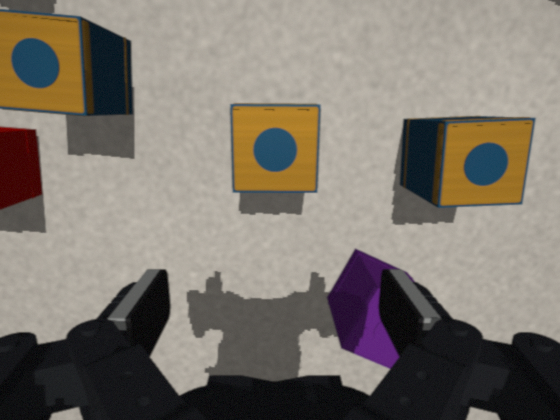

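Emit:
arm_command:
  targets: "24 0 0 0 0 0;23.5 0 0 0 0 0;0 0 40 0 0 0;0 0 20 0 0 0;0 0 0 0 0 0"

```text
clock: 14.82
position: [0.5263, 0.1888, 0.1083]
ee_rot: [0.999, 0.054, -0.001, 0.0]
ft_force: [-0.2, -0.7, -0.3]
grip_width: 0.994
```

```bash
python3 - <<'E'
from meas import *
goto(.528,.1855,.047,-84.2)
c=cam("wrist");save(c,"w9.png")
for b in blobs(c,"lid",.076): print(np.round(b[:5],1),b[5].round())
E
```

```text
t 14.82 pos [0.5263 0.1888 0.1083] F [-0.17 -0.69 -0.32] grip 0.994 shift [ 1.5  3.5 61.3] rot [-0.     0.003  0.007]
[532.2  60.7  57.7  44.3   8.3] [521. 269.]
[528.6 185.6  56.9  53.2   5.8] [282. 248.]
[563.9 309.5  23.5  57.3  84.1] [ 26. 158.]
```

View pics/w9.png

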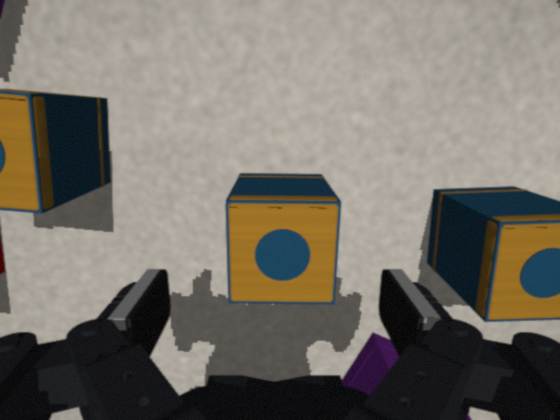

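The middle tin is centred at column 283 against a jaw middle of 275, so I shift +3.5 mm in tool y, go down and grip.

Emit:
arm_command:
  targets: "1.5 3.5 20 0 0 0.006;0 0 22 0 0 0;0 0 14 0 0 0;0 0 5 0 0 0;0 0 0 0 0 0"

```text
clock: 15.5
position: [0.5295, 0.1845, 0.0489]
ee_rot: [0.999, 0.05, 0.0, -0.0]
ft_force: [-0.2, -0.0, -0.0]
grip_width: 0.996
```

Emit:
arm_command:
  targets: "0 0 0 0 0 0;0 0 0 0 0 0;0 0 0 0 0 0;0 0 0 0 0 0;0 0 0 0 0 0"
  grip: 45

```text
clock: 16.12
position: [0.5298, 0.1844, 0.0491]
ee_rot: [0.999, 0.05, 0.001, -0.0]
ft_force: [-1.9, 0.3, 7.0]
grip_width: 0.651
```

Emit:
arm_command:
  targets: "0 0 -15 0 0 0;0 0 -20 0 0 0;0 0 -10 0 0 0;0 0 0 0 0 0;0 0 0 0 0 0"

```text
clock: 16.75
position: [0.5288, 0.184, 0.0927]
ee_rot: [0.999, 0.05, -0.0, 0.0]
ft_force: [0.1, 0.5, -2.8]
grip_width: 0.649
```

```bash
python3 f.py lift2.png
```

```text
[[ 0.07  0.27 -2.19]
 [-0.18  0.95 -2.96]
 [-0.91  0.35 -2.27]
 [ 0.65  0.   -1.83]
 [-0.77 -0.19 -2.09]]
[-0.2283  0.2776 -2.2681] [  0.0122 -58.5301  -2.3598 -35.3329   0.0128   0.0106  -0.0004] [0.529  0.1841 0.0929] 0.6487735238559096 17.0
```

View pics/lift2.png

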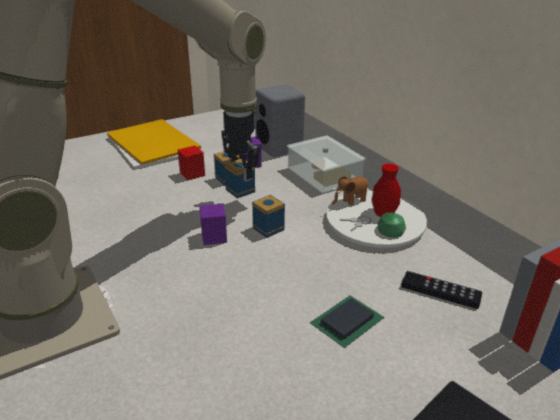

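The middle tin also weighs about 2.3 N, so it is light too. I set it back and go on to the right one.

Emit:
arm_command:
  targets: "0 0 15 0 0 0;0 0 15 0 0 0;0 0 8 0 0 0;0 0 4 0 0 0;0 0 1.5 0 0 0"

```text
clock: 17.62
position: [0.5293, 0.1842, 0.0497]
ee_rot: [0.999, 0.05, 0.0, -0.0]
ft_force: [-0.9, 0.9, -2.4]
grip_width: 0.651
```

Emit:
arm_command:
  targets: "0 0 0 0 0 0;0 0 0 0 0 0;0 0 0 0 0 0;0 0 0 0 0 0;0 0 0 0 0 0"
  grip: 85

```text
clock: 18.25
position: [0.5293, 0.1842, 0.0499]
ee_rot: [0.999, 0.05, 0.0, -0.0]
ft_force: [-0.4, 0.4, -0.2]
grip_width: 0.996
```

Emit:
arm_command:
  targets: "0 0 -20 0 0 0;0 0 -40 0 0 0;0 0 -40 0 0 0;-25 0 -20 0 0 0;-20 0 0 0 0 0"

```text
clock: 18.88
position: [0.4847, 0.1801, 0.1717]
ee_rot: [0.999, 0.05, 0.002, -0.0]
ft_force: [-0.4, -0.2, -0.8]
grip_width: 0.995
```

```bash
python3 - <<'E'
from meas import *
goto(.485,.044,.172,-81.7)
c=cam("wrist")
for b in blobs(c,"lid",.076): print(np.round(b[:5],1),b[5].round())
E
```

```text
t 18.88 pos [0.4847 0.1801 0.1717] F [-0.42 -0.18 -0.78] grip 0.995 shift [-13.3 135.5  -0.5] rot [-0.001 -0.003 -0.045]
[530.4  52.   53.1  58.1   8.1] [479. 168.]
[525.5 184.5  52.6  53.1   5.7] [275. 155.]
[562.1 329.4  53.1  57.3   1. ] [44. 72.]
```

Emit:
arm_command:
  targets: "-3 25 0 0 0 0;-5 45 0 0 0 -0.045;-5 45 0 0 0 0;0 20 0 0 0 0;0 0 0 0 0 0"

```text
clock: 19.55
position: [0.4882, 0.0427, 0.1697]
ee_rot: [0.997, 0.071, 0.0, 0.0]
ft_force: [0.4, 0.4, 0.6]
grip_width: 0.994
```

```bash
python3 - <<'E'
from meas import *
goto(.532,.049,.11,-81.8)
c=cam("wrist");save(c,"w10.png")
for b in blobs(c,"lid",.076): print(np.round(b[:5],1),b[5].round())
E
```

```text
t 19.55 pos [0.4882 0.0427 0.1697] F [0.38 0.35 0.62] grip 0.994 shift [44.2 -0.1 59.7] rot [ 0.    -0.    -0.001]
[531.5  49.7  52.4  53.1   8.2] [274. 151.]
[526.5 182.1  53.1  58.1   5.7] [ 62. 128.]
```

View pics/w10.png

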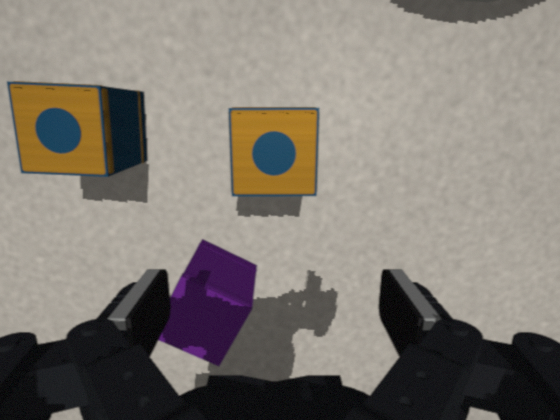

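Emit:
arm_command:
  targets: "23 0 0 0 0 0;22 0 0 0 0 0;0 0 40 0 0 0;0 0 20 0 0 0;0 0 0 0 0 0"

```text
clock: 20.23
position: [0.5313, 0.0521, 0.1083]
ee_rot: [0.997, 0.073, -0.002, -0.0]
ft_force: [0.5, 0.4, 1.0]
grip_width: 0.993
```

```bash
python3 - <<'E'
from meas import *
goto(.532,.0495,.047,-81.8)
c=cam("wrist");save(c,"w11.png")
for b in blobs(c,"lid",.076): print(np.round(b[:5],1),b[5].round())
E
```

```text
t 20.23 pos [0.5313 0.0521 0.1083] F [0.52 0.44 0.96] grip 0.993 shift [ 0.5  2.8 61.3] rot [-0.001  0.003  0.004]
[533.6  49.8  56.7  53.1   8.3] [280. 248.]
[529.4 172.5  56.6  40.9   5.5] [ 40. 226.]
```

Emit:
arm_command:
  targets: "1 2.5 20 0 0 0.004;0 0 22 0 0 0;0 0 14 0 0 0;0 0 5 0 0 0;0 0 0 0 0 0"

```text
clock: 20.9
position: [0.5341, 0.0486, 0.0493]
ee_rot: [0.998, 0.07, 0.0, -0.0]
ft_force: [0.6, 0.2, 0.5]
grip_width: 0.997
```

Emit:
arm_command:
  targets: "0 0 0 0 0 0;0 0 0 0 0 0;0 0 0 0 0 0;0 0 0 0 0 0;0 0 0 0 0 0"
  grip: 45
  squeeze: 50

```text
clock: 21.52
position: [0.5344, 0.0487, 0.0497]
ee_rot: [0.998, 0.07, 0.001, -0.0]
ft_force: [-1.2, 1.2, 6.1]
grip_width: 0.651
```

Emit:
arm_command:
  targets: "0 0 -15 0 0 0;0 0 -20 0 0 0;0 0 -10 0 0 0;0 0 0 0 0 0;0 0 0 0 0 0"

```text
clock: 22.15
position: [0.5333, 0.0483, 0.0931]
ee_rot: [0.998, 0.07, -0.001, 0.0]
ft_force: [-0.2, 0.3, -5.3]
grip_width: 0.649
```

```bash
python3 f.py lift3.png; python3 -c "
from h import *
goto(.5,-.309,.2,-79)"
```

```text
[[-0.37 -0.8  -6.12]
 [ 0.71 -0.07 -6.33]
 [ 0.4   0.04 -5.31]
 [-0.71 -0.09 -5.14]
 [-0.17 -0.94 -5.45]]
[-0.0287 -0.3712 -5.6705] [  0.012  -56.5022  -0.9822 -36.2644   0.0145   0.0219  -0.0003] [0.5335 0.0484 0.0934] 0.6471919197144785 22.4
t 22.4 pos [0.5335 0.0484 0.0934] F [-0.17 -0.94 -5.45] grip 0.647 shift [ -83.5  349.1 -106.6] rot [-0.     0.001 -0.051]
```

View pics/lift3.png

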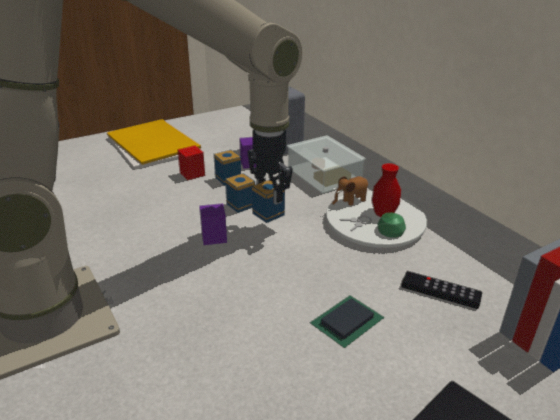

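The right tin weighs about 5.7 N, so it is the heavy one. I carry it smoothly to the tile.

Emit:
arm_command:
  targets: "0 0 -10 0 0 0;-2 10 -25 0 0 0;-5 20 -25 0 0 0;-7 30 -12 0 0 0;-9 40 0 0 0 0"

```text
clock: 23.02
position: [0.5259, -0.0539, 0.1679]
ee_rot: [0.997, 0.071, 0.002, -0.0]
ft_force: [0.0, -0.2, -5.8]
grip_width: 0.648
```

Emit:
arm_command:
  targets: "-10 45 0 0 0 0;-11 45 0 0 0 -0.02;-11 45 0 0 0 -0.03;-9 40 0 0 0 0;-7 30 0 0 0 0"

```text
clock: 23.65
position: [0.5105, -0.266, 0.1666]
ee_rot: [0.996, 0.095, 0.0, 0.0]
ft_force: [0.0, 0.4, -5.7]
grip_width: 0.648
```

Emit:
arm_command:
  targets: "-5 22 0 0 0 0;-3 12 0 0 0 0;-2 6 0 0 0 0;0 0 0 0 0 0;0 0 0 0 0 0"

```text
clock: 24.28
position: [0.5089, -0.304, 0.1659]
ee_rot: [0.995, 0.096, 0.0, -0.0]
ft_force: [0.1, 0.6, -6.2]
grip_width: 0.648
```

```bash
python3 - <<'E'
from meas import *
goto(.502,-.308,.165,-79)
c=cam("side");save(c,"e1.png")
c=cam("scene");save(c,"e2.png")
E
```

```text
t 24.27 pos [ 0.5089 -0.304   0.1659] F [ 0.14  0.63 -6.19] grip 0.648 shift [-7.6  2.6  0.9] rot [-0. -0.  0.]
```

View pics/e1.png

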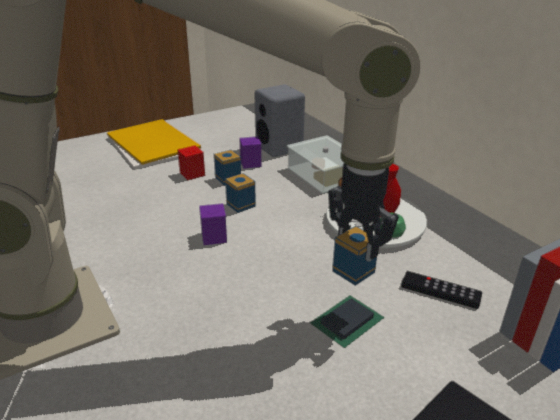

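View pics/e2.png

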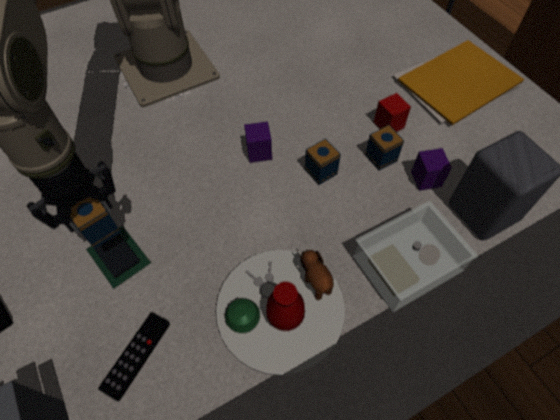

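The tin hangs upright over the tile, the other two tins stand upright, and the turntable things and remote are where they were. I make a final trim and settle.

Emit:
arm_command:
  targets: "-4 1.5 0.5 0 0 0;-3.5 1 0 0 0 0;0 0 0 0 0 0;0 0 0 0 0 0;0 0 0 0 0 0"

```text
clock: 25.0
position: [0.5018, -0.3088, 0.1653]
ee_rot: [0.995, 0.095, 0.0, -0.0]
ft_force: [-0.6, -0.8, -5.0]
grip_width: 0.651
```

Emit:
arm_command:
  targets: "0 0 0 0 0 0;0 0 0 0 0 0;0 0 0 0 0 0;0 0 0 0 0 0"

```text
clock: 25.5
position: [0.5017, -0.3089, 0.1653]
ee_rot: [0.995, 0.095, 0.0, 0.0]
ft_force: [-0.1, 0.3, -6.0]
grip_width: 0.648
```

```bash
python3 - <<'E'
from meas import *
goto(.502,-.308,.165,-79); print(manip.get_obs()["joint_velocities"])
c=cam("scene")
for b in blobs(c,"lid",.076): print(np.round(b[:5],1),b[5].round())
for o in ["remote","vase","elephant","paperweight"]:
    for r in manip.search_frame(c,o)[:1]: print(o,round(r["p"],2),c2w(c,r["xyz"]))
print(manip.hand_in())
E
```

```text
t 25.5 pos [ 0.5017 -0.3089  0.1653] F [-0.12  0.32 -6.03] grip 0.648 shift [ 0.5 -0.9  0.3] rot [ 0.    -0.    -0.001]
[-0.0002 -0.0015 -0.0006  0.0016  0.0006 -0.0013 -0.0001]
[765.6  19.3  83.3  34.4   2. ] [318. 271.]
[ 419.9 -327.2   38.7   62.3   17.3] [ 85. 213.]
[527.6 183.1  53.1  53.2   5.4] [323. 152.]
[563.9 332.2  54.6  53.8   2. ] [387. 137.]
[500.3 605.3 191.6 257.3   5.6] [461.  81.]
[369.3 887.4 169.8 144.2  59.9] [503.   9.]
remote 0.56 [ 0.7295 -0.3434  0.0174]
vase 0.96 [ 0.8106 -0.0794  0.1118]
elephant 0.72 [0.7703 0.0175 0.0832]
paperweight 0.82 [ 0.7742 -0.1432  0.0627]
the job is handed in; nothing more can be done
None
```

The job is handed in at 25.5 s, with the right tin, the heaviest, held still and upright over the tile.

- **Tile:** I gripped it flat, slid it along the shelf onto the mat and let go. It lies within about 5 mm and 1° of the mat's centre and direction. The two cameras disagreed by a few millimetres: scene gave (+2, 0) mm and side gave (−5, −4) mm, both inside the 18 mm limit.
- **Tins:** Lifted in order, the left weighed about 2.3 N, the middle about 2.3 N and the right about 5.7 N. The left and middle tins are back on the shelf, upright, within about 3 mm of where they started.
- **Final hold:** The right tin's underside is about 115 mm above the shelf, roughly 10 cm above the tile. The gripper is centred within a few millimetres of the tile, and the arm's speed was practically zero.
- **Other things:** The remote is about 3 mm from its first reading. In the last pictures the vase, paperweight and elephant looked as they did at the start, but I took no first reading to measure them against. I did not check the keyring by measurement either; it only looked unmoved.

No check failed.

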